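# Open the guard of the checking fixture and take the nut out

### The job

Pull up the spring plunger knob on the clear sliding guard of the checking fixture, slide the guard fully open and let the knob go so that its pin drops into the second hole and locks the guard open. Then take the hexagon nut out of the fixture and put it in the small parts cup, leaving the cup upright and the oil bottle and the steel block where they are.

Things in the scene. Friction and masses are not known exactly. Their poses are not given: they have to be found in the camera images.
- fixture: Checking fixture bolted to the bench: steel base, own x -80..60, y -58..140 mm, z up, with two rails along y (keeper tops 55 mm above the bench). Origin on the bench below the middle of the nest. The clear guard opens along its +y, roughly toward the robot. A sensor plug sticks out to y -88 mm at x -26 mm. Fully open, the guard leaves x -46..46, y -50..38 mm free between the rails.
- nest (a point): Middle of the nest, where the nut's underside rests: an anvil 24 mm wide in the fixture's x, top 24 mm above the bench. V jaws hold the nut's corners at the fixture's y +/-15 to +/-32 mm, 8 mm above this point, within 14 mm of the middle in x. Beside the nut's flats (fixture's +/-x) the floor is free and 4 mm lower. The nut lifts straight up. Axes as the fixture.
- knob (a point): Middle of the plunger's black mushroom knob: head 32 mm across (full width from 7 mm below to 6 mm above this point; in all -12 to +10 mm), 15 mm neck below. Guard shut: fixture x -56, y 28 mm, 86 mm above the bench, pin home. It moves with the guard and rises when pulled; no turning. Below: hexagonal body 22 mm wide, top 66 mm above the bench; mounting block, top 57 mm.
- guard (a joint): Travel of the clear guard along the fixture's +y, m: 0 shut, 0.085 open, end stop 0.086. Plate 122 by 95 by 5 mm, top 49 mm above the bench; once the pin is clear it moves with 1 to 2 N and stays where it is left.
- plunger (a joint): How far the plunger is pulled straight up, m: 0 pin home in a hole, 0.012 upper stop. Spring 5.6 N at 0, 9.8 N at the top; it drops back when let go. The pin reaches 6 mm into the rail, so above 0.007 the guard is free. Let go between the holes, it rides on the rail (0.006) and drops in at guard 0 or 0.085 (within 1.5 mm).
- nut: Plain steel M20 hexagon nut, 30 mm across flats (along its x), 35 mm across corners (along its y), 16 mm high, about 60 g, lying in the fixture's nest under the guard with its axes along the fixture's. Origin in the centre of its underside. (A stack of clear drawers stands close to the fixture on the robot's left: come in from the front, not across it.)
- parts_cup: Small loose white parts cup, open at the top, 62 mm across the rim, about 45 mm across the floor inside, 32 mm high, 60 g, steady, standing on the bench between the fixture and the robot. Origin in the centre of its underside, z up.
- oil_bottle: Bystander: small oil bottle 35 mm across, 107 mm high, standing. Origin in the centre of its underside, z up.
- gauge_block: Bystander: ground steel block 20 by 30 by 12 mm, lying. Origin in the centre of its underside.
Things that resemble listed ones, but are neither listed nor needed, are in the scene too. There is more than one size of the parts_cup; the job needs the larger.

How it is judged:
By the outcome, as a careful person would: the job done as asked, in the order asked, and still so for the second after the job is handed in, with the robot touching nothing.
It also fails if it takes over 51 s, if anything falls off the work surface, if the arm or the gripper's body presses on something with over 40 N, if the wrist force passes 120 N, or if a joint passes its speed limit or range.

### The arm

A 6-joint arm with a two-finger parallel gripper is mounted at the origin on a cart in front of the work surface, level with it; the furniture and walls round the work are solid. World frame = base frame: x ahead of the robot, y to its left, z up, the work surface at z = 0. Lengths are in m, angles in rad, forces in N, time in s.
With the tool pointing down it reaches from about 0.275 to 0.85 m from the base axis. Payload 5.2 kg.
Tool frame: the origin (TCP) lies at the very end of the fingers, on their centre line; the grasp point (between the pads) lies 19 mm behind it; z points along the fingers, y is the line along which they close (so a half turn about z gives the same grasp; the last joint's range is limited). The gripper opens to 85 mm and grips with 20 to 120 N. Pads are 22 mm wide; open, the fingers measure 114 mm over their backs; the gripper's body (76 mm by 85 mm) begins 54 mm behind the grasp point. The pads swing forward as they close: fully open they stand 13 mm farther back than shut.
Start: joints at [1.138, 0.259, 1.535, -0, 1.348, -0.203], TCP at [0.125, 0.536, 0.231] pointing down, gripper open.
Joint ranges: [-3.14, 3.14], [-0.91, 2.08], [0.19, 2.58], [-1.22, 4.36], [0.22, 2.71], [-3.12, 3.12]. Speed limits (rad/s): [2.57, 2.57, 3.14, 3.14, 3.14, 3.14].

### API

Orientations are given as a unit quaternion [w, x, y, z].
In Python, from cell import state, capture, sign_off, recognise gives the robot as it stands. The module is installed in compiled form; this text tells all that it offers.
- The arm moves only by the shell command python3 -m crank 'ROWS' [FORCE]. ROWS is JSON, a list that holds one entry, the list of rows, each a list of 5 numbers: the shift along the tool's x, y, z in cm, then the turn about the tool's z in degrees, then the opening, from 0 (shut) to 1 (fully open). In form: [[[tx, ty, tz, roll, grip], ...]]. A call has 1 to 8 rows; each row shifts and turns the commanded pose from where the row before left it, along the tool's axes as they then stand; what a row does not reach is not made up. A row lasts 1/8 s, in which the tool goes at most 62.5 mm and 10.7 degrees, less where a joint would pass 70% of its speed; a pose out of reach is approached as far as the arm can. A call is refused whole if a number of a shift passes 6.25 or a number of a turn 10.7, either way. A call with a gripper value outside its range is refused whole. The fingers move at their own pace and stop on an object; FORCE is the grip in N (left out, the last holds). Time passes only in rows, so rows that do not move let the fingers close. It gives the time, the measured TCP pose, the force, the opening and the grip force at its end, in the units of the state.
- state(): the state, without advancing time (a new reading comes with each control period).
- capture(name): name is "side" or "top"; returns a dict with "color" (400x640x3 uint8, red, green, blue), "fx", "fy", "cx", "cy" (pixels), "origin" and "attitude" of the camera in the world. Camera axes: x right, y down, z forward; pixel columns grow to the right and rows downward; lengths in m; the calibration is good to about 2 mm. A picture is of the moment at which its call begins. There is no depth.
- sign_off(): hands the job in; it is judged then, once.
Trained networks look in the newest picture that a camera, given by its name, has taken for a name from the list of things; names that differ only in an ending like _2 or _b are one class to them, and where a whole thing is asked for, a point or a joint stands for the part that bears it (a point fixed in the world has none). Each returns a list of dicts, best first, with "conf" (0 to 1); they miss things now and then, are a little off and sometimes report something else, mostly with a low value. They report only what shows in the picture. A call takes as long as a camera call. They do not tell look-alikes from the thing itself.
- recognise(camera, thing): "extent" ([left, top, width, height] in pixels, round what is visible of it).
The state is a dict: "time": time; "joint_positions": joint angles; "joint_velocities": joint speeds; "joint_efforts": joint torques, N m; "tool_pos": TCP position; "tcp_rot": TCP orientation; "force": force on the tool from outside, world axes, zero at the start; "torque": the same for the moment, N m; "grip_width": opening from 0.0 (shut) to 1.0 (fully open); "grip_force": force on a finger pad.
Only numpy, scipy, OpenCV 4.12 (cv2) and the standard library are available. Lean on these libraries where they do the work, as an engineer would, in place of code of your own. Each camera call takes 0.05 s, during which the arm holds its last target. There are 200 camera calls.

## Working session

There is one attempt and no reset: what is moved stays moved. The work goes in short steps, Python scripts to look and compute and a shell command to move; the robot and the scene stay as the last step left them, time stands still between calls to the robot, and variables do not carry over. Pictures are saved under pics/ and viewed, at most 10 in all, crops included, and the job is handed in when it is done.

```bash
mkdir -p pics
cat > h.py <<'E'
import numpy as np, cv2
from cell import state, capture, sign_off, recognise
from scipy.spatial.transform import Rotation as R
def rot(a):
    a=np.array(a,float)
    return a if a.shape==(3,3) else R.from_quat(a[[1,2,3,0]]).as_matrix()
def ray(c,u,v):
    return np.array(c['origin']),rot(c['attitude'])@np.array([(u-c['cx'])/c['fx'],(v-c['cy'])/c['fy'],1])
def at_z(c,u,v,z):
    o,d=ray(c,u,v); return o+d*(z-o[2])/d[2]
def proj(c,p):
    q=rot(c['attitude']).T@(np.array(p)-np.array(c['origin'])); return np.array([c['fx']*q[0]/q[2]+c['cx'],c['fy']*q[1]/q[2]+c['cy']])
def tri(c1,p1,c2,p2):
    o1,d1=ray(c1,*p1);o2,d2=ray(c2,*p2)
    s=np.linalg.lstsq(np.c_[d1,-d2],o2-o1,rcond=None)[0]
    a,b=o1+s[0]*d1,o2+s[1]*d2
    return (a+b)/2,np.linalg.norm(a-b)
def save(c,name,box=None,k=1):
    im=c['color'][...,::-1]
    if box: im=im[box[1]:box[3],box[0]:box[2]]
    cv2.imwrite('pics/'+name,cv2.resize(im,None,fx=k,fy=k,interpolation=cv2.INTER_CUBIC))
E
python3 - <<'E'
from h import *
np.set_printoptions(precision=3,suppress=True)
s=state();print(s['tool_pos'],s['tcp_rot'],s['time']);print(rot(s['tcp_rot']))
for n in('top','side'):
    c=capture(n);save(c,n+'0.png');print(n,c['fx'],c['origin'],c['attitude'])
    for t in('fixture','knob','guard','nut','parts_cup','oil_bottle','gauge_block'):
        print(t,[(np.round(r['extent']).astype(int).tolist(),round(r['conf'],2)) for r in recognise(n,t)])
E
```

```text
[0.125 0.535 0.23 ] [-0.     0.115  0.993 -0.001] 0.0
[[-0.974  0.228 -0.001]
 [ 0.228  0.974 -0.002]
 [ 0.    -0.002 -1.   ]]
top 474.4929729707505 [ 0.334 -0.401  0.919] [ 0.067 -0.695  0.713 -0.065]
fixture [([240, 95, 82, 120], 0.85)]
knob [([298, 136, 18, 19], 0.73)]
guard [([252, 111, 65, 56], 0.64), ([369, 181, 21, 23], 0.45)]
nut []
parts_cup [([310, 242, 27, 29], 0.72), ([262, 218, 34, 35], 0.62)]
oil_bottle [([371, 179, 18, 26], 0.7), ([240, 96, 81, 118], 0.55)]
gauge_block [([357, 224, 21, 15], 0.56)]
side 513.8499188124961 [0.156 0.229 0.499] [ 0.116 -0.211  0.835 -0.495]
fixture [([179, 193, 157, 114], 0.78), ([261, 193, 17, 18], 0.2)]
knob [([259, 190, 23, 20], 0.64)]
guard [([200, 191, 84, 65], 0.83)]
nut []
parts_cup [([371, 248, 26, 28], 0.9), ([318, 263, 35, 41], 0.74)]
oil_bottle [([337, 168, 23, 57], 0.58)]
gauge_block [([369, 227, 20, 12], 0.67)]
```

View pics/top0.png

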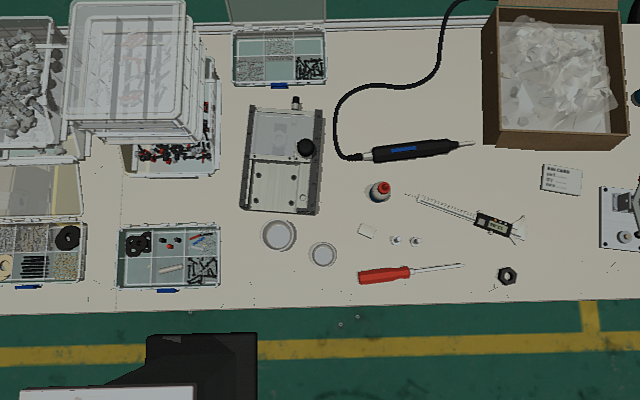

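View pics/side0.png

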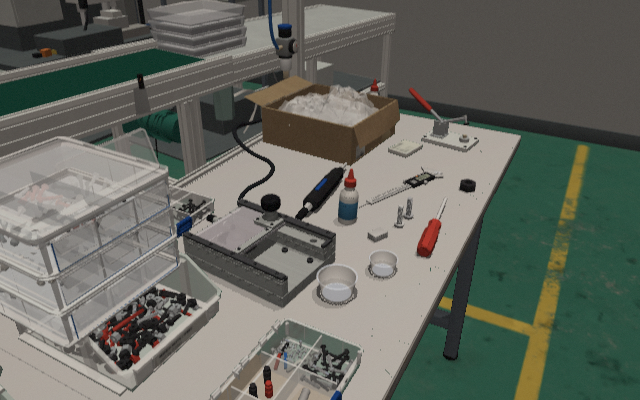

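Run:
```python
from h import *
np.set_printoptions(precision=3,suppress=True)
t=capture('top');s=capture('side')
k,e=tri(t,(307,145.5),s,(270.5,200));print('knob',k,e)
for a,b,n in(((323.5,256.5),(384,262),'cupR'),((279,235.5),(335.5,283.5),'cupL')):
    print(n,tri(t,a,s,b))
for u,v in((240,95),(322,95),(322,215),(240,215)):print(at_z(t,u,v,0.03))
for b in((380,192),):print('bottle',at_z(t,*b,0.05))
print('block',at_z(t,367,231,.012))
a=t['color'][85:285,220:400][...,::-1];b=s['color'][170:330,170:410][...,::-1]
cv2.imwrite('pics/crop1.png',cv2.resize(a,None,fx=3,fy=3,interpolation=cv2.INTER_CUBIC))
cv2.imwrite('pics/crop2.png',cv2.resize(b,None,fx=3.3,fy=3.3,interpolation=cv2.INTER_CUBIC))
```

```text
knob [ 0.573 -0.379  0.088] 0.0014393974466687524
cupR (array([ 0.377, -0.404,  0.017]), np.float64(0.0007909193131198597))
cupL (array([ 0.42 , -0.32 ,  0.016]), np.float64(0.00251324556514598))
[ 0.698 -0.247  0.03 ]
[ 0.693 -0.409  0.03 ]
[ 0.454 -0.403  0.03 ]
[ 0.458 -0.248  0.03 ]
bottle [ 0.492 -0.512  0.05 ]
block [ 0.423 -0.488  0.012]
```

View pics/crop1.png

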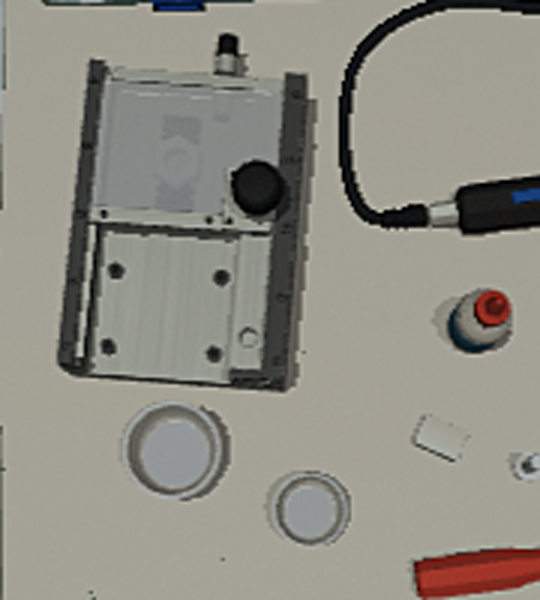

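View pics/crop2.png

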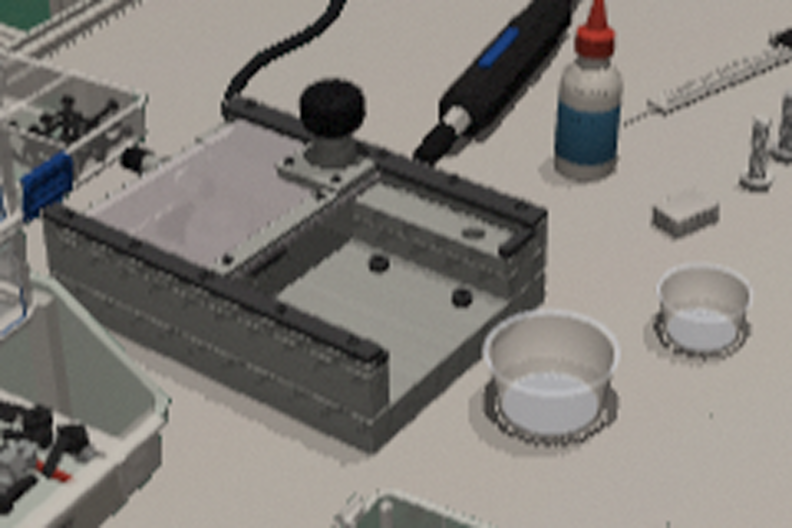

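The top crop shows the knob at (306,148), the nut seen through the guard at about (279,138) and the guard's front edge at row 160. There are two cups: the left one at (279,235) is 34 px across and the right one at (323,256) is 27 px. The left one is larger and fits 62 mm, so it is the target. The side crop confirms this: cups at (336,284) and (384,262), pin home, guard shut.

Run:
```python
from h import *
from scipy.optimize import least_squares
np.set_printoptions(precision=4,suppress=True)
t=capture('top');s=capture('side')
T=lambda a,b:(220+a/3-.33,85+b/3-.33); S=lambda a,b:(170+a/3.3-.35,170+b/3.3-.35)
for n,p in dict(TL=(90,60),TR=(306,73),BR=(296,388),BL=(58,372)).items(): print(n,at_z(t,*T(*p),.055))
print('nut',at_z(t,*T(177,158),.04),'hole',at_z(t,*T(248,338),.049))
print('knob top',tri(t,T(257,187),s,S(332,107)))
print('plug',tri(t,T(228,42),s,S(132,158)))
print('cup rim dia',np.linalg.norm(at_z(t,*T(123,449),.032)-at_z(t,*T(222,449),.032)),at_z(t,*T(173,449),.032),'small',np.linalg.norm(at_z(t,*T(270,508),.03)-at_z(t,*T(348,508),.03)))
# fit pose: (obs cam, px, local pt)
obs=[(t,T(257,187),(-.056,.028,.090)),(s,S(332,107),(-.056,.028,.087)),(t,T(177,158),(0,0,.04)),(t,T(228,35),(-.026,-.088,.035)),
 (t,T(58,372),(.06,.14,.055)),(t,T(90,60),(.06,-.058,.055)),(s,S(388,358),(.06,.14,.055)),(s,S(45,212),(.06,-.058,.055)),(s,S(372,452),(.06,.14,0))]
def f(p):
    c,n=np.cos(p[2]),np.sin(p[2]);M=np.array([[c,-n,0],[n,c,0],[0,0,1]])
    return np.concatenate([proj(k,M@np.array(l)+[p[0],p[1],0])-px for k,px,l in obs])
r=least_squares(f,[.6,-.33,1.57],loss='soft_l1');print(r.x,np.degrees(r.x[2]));print(r.fun.reshape(-1,2))
```

```text
TL [ 0.6675 -0.2697  0.055 ]
TR [ 0.655  -0.4076  0.055 ]
BR [ 0.4525 -0.3963  0.055 ]
BL [ 0.4662 -0.2505  0.055 ]
nut [ 0.6054 -0.3235  0.04  ] hole [ 0.4854 -0.3673  0.049 ]
knob top (array([ 0.5712, -0.376 ,  0.0863]), np.float64(0.000830346261365093))
plug (array([ 0.6861, -0.3571,  0.0327]), np.float64(3.938793189439922e-05))
cup rim dia 0.06173932495123704 [ 0.4194 -0.3186  0.032 ] small 0.04833644223484251
[ 0.6035 -0.3236  1.4822] 84.92518470178366
[[ 0.5266 -0.1002]
 [ 0.3019 -0.6183]
 [ 0.0788  0.9606]
 [ 0.0176  0.5642]
 [ 0.5083 -1.6935]
 [-0.3883  0.4434]
 [-4.1748 -0.4147]
 [-1.1255  0.0436]
 [ 1.6418  1.587 ]]
```

```bash
cat >> h.py <<'E'
def go(x,y,z,yaw=None):
    """remaining shift in current tool axes (cm) and roll (deg) to TCP target; yaw = world angle of tool y"""
    s=state();M=rot(s['tcp_rot']);d=M.T@(np.array([x,y,z])-s['tool_pos'])*100
    cy=np.degrees(np.arctan2(M[1,1],M[0,1]))
    print('t',round(s['time'],2),'pos',np.round(s['tool_pos'],4),'yaw',round(cy,2),'shift cm',np.round(d,2),'roll',None if yaw is None else round((cy-yaw+180)%360-180,2),'F',np.round(s['force'],1),'grip',round(s['grip_width'],3),round(s['grip_force'],1))
E
python3 -m crank '[[[-3.4,-4.7,0,0,1],[-3.4,-4.7,0,0,1],[-3.4,-4.7,0,0,1],[-3.4,-4.7,0,0,1],[-3.4,-4.7,0,0,1],[-3.4,-4.7,0,0,1],[-3.4,-4.7,0,0,1],[-3.4,-4.7,0,0,1]]]'
python3 -c "
from h import *
go(.45,-.35,.2,-5.1)"
```

```text
time: 2.0
tool_pos: [0.305, 0.1058, 0.2318]
tcp_rot: [0.001, 0.115, 0.993, 0.0]
force: [1.1, 0.7, -0.0]
grip_width: 0.999
grip_force: 0.0
t 2.0 pos [0.305  0.1058 0.2318] yaw 76.85 shift cm [-24.49 -41.08   3.2 ] roll 81.95 F [ 1.1  0.7 -0. ] grip 0.999 0.0
```

```bash
python3 -m crank '[[[-3,-5.1,0,0,1],[-3,-5.1,0,0,1],[-3,-5.1,0,0,1],[-3,-5.1,0,0,1],[-3,-5.1,0.5,0,1],[-3,-5.1,0.5,0,1],[-3,-5,1,0,1],[-3,-5,1,0,1]]]'
python3 -m crank '[[[0,0,0,10.2,1],[0,0,0,10.2,1],[0,0,0,10.2,1],[0,0,0,10.2,1],[0,0,0,10.2,1],[0,0,0,10.2,1],[0,0,0,10.2,1],[0,0,0,10.2,1]]]'
python3 -c "
from h import *
go(.571,-.377,.13,-5.1)"
```

```text
time: 3.0
tool_pos: [0.4461, -0.3446, 0.2011]
tcp_rot: [0.0, 0.115, 0.993, -0.0]
force: [0.9, -0.6, 1.3]
grip_width: 0.997
grip_force: 0.0
time: 4.0
tool_pos: [0.4457, -0.3425, 0.2013]
tcp_rot: [0.0, 0.738, 0.675, 0.0]
force: [0.4, 0.2, 0.6]
grip_width: 0.998
grip_force: 0.0
t 4.0 pos [ 0.4457 -0.3425  0.2013] yaw -5.11 shift cm [-2.32 12.79  7.13] roll -0.01 F [0.4 0.2 0.6] grip 0.998 0.0
```

```bash
python3 -m crank '[[[-0.8,4.3,0,0,0.8],[-0.8,4.3,2,0,0.8],[-0.7,4.2,2.5,0,0.8],[0,0,2.6,0,0.8],[0,0,0,0,0.8]]]'
python3 - <<'E'
from h import *
go(.571,-.377,.068,-5.1)
t=capture('top');s=capture('side');x=state()['tool_pos']
k=(.5708,-.3769,.086)
for n,c in(('top',t),('side',s)):
    print(n,'knob',proj(c,k),'tcp',proj(c,x),[(np.round(r['extent'],1).tolist(),round(r['conf'],2)) for r in recognise(n,'knob')])
a=t['color'][90:230,230:400][...,::-1];b=s['color'][110:270,180:380][...,::-1]
r=lambda i:cv2.resize(i,(400,int(i.shape[0]*400/i.shape[1])),interpolation=cv2.INTER_CUBIC)
a,b=r(a),r(b);h=max(a.shape[0],b.shape[0]);p=lambda i:np.pad(i,((0,h-i.shape[0]),(0,0),(0,0)))
cv2.imwrite('pics/k1.png',np.hstack([p(a),p(b)]))
E
```

```text
time: 4.62
tool_pos: [0.5702, -0.3747, 0.1271]
tcp_rot: [-0.003, 0.736, 0.677, -0.0]
force: [-1.3, 0.2, 0.0]
grip_width: 0.801
grip_force: 0.0
t 4.62 pos [ 0.5702 -0.3747  0.1271] yaw -4.74 shift cm [-0.25  0.13  5.91] roll 0.36 F [-1.3  0.2  0. ] grip 0.801 0.0
top knob [305.92796369 147.43004905] tcp [304.61259903 140.07622239] [([309.6, 143.7, 5.8, 9.5], 0.45)]
side knob [270.49766171 201.97278221] tcp [268.97184971 177.52666254] []
```

View pics/k1.png

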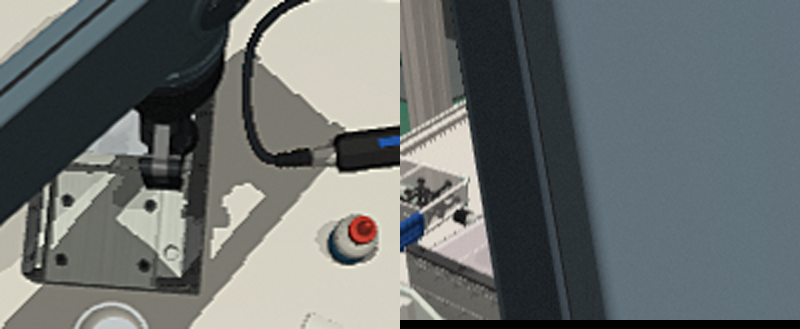

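The picture shows the gripper over the knob in the top view, with a finger at crop (160,165) and the knob just right of it at (180,130). The side view is blocked by the forearm, so I rely on the fit and on contact forces.

```bash
python3 -m crank '[[[-0.25,0.1,0,0.4,0.8],[0,0,2,0,0.8],[0,0,2,0,0.8],[0,0,1.8,0,0.8],[0,0,0,0,0.8]]]' 20
python3 -c "
from h import *
go(.571,-.377,.068,-5.1)"
python3 -m crank '[[[0,0,0,0,0.6],[0,0,0,0,0.45],[0,0,0,0,0.3],[0,0,0,0,0.2],[0,0,0,0,0.2]]]' 20
python3 -c "
from h import *
go(.571,-.377,.068,-5.1)"
```

```text
time: 5.45
tool_pos: [0.5713, -0.3781, 0.0709]
tcp_rot: [-0.001, 0.738, 0.674, -0.0]
force: [-0.6, -0.3, 0.0]
grip_width: 0.801
grip_force: 0.0
t 5.45 pos [ 0.5713 -0.3781  0.0709] yaw -5.18 shift cm [ 0.1  -0.03  0.29] roll -0.08 F [-0.6 -0.3  0. ] grip 0.801 0.0
time: 6.08
tool_pos: [0.5712, -0.379, 0.0737]
tcp_rot: [-0.0, 0.738, 0.675, -0.001]
force: [-4.5, 1.0, 5.9]
grip_width: 0.36
grip_force: 19.8
t 6.08 pos [ 0.5712 -0.379   0.0737] yaw -5.16 shift cm [ 0.19 -0.04  0.57] roll -0.06 F [-4.5  1.   5.9] grip 0.36 19.8
```

```bash
python3 -m crank '[[[0,0,0,0,0.2],[0,0,0,0,0.2],[0,0,-0.5,0,0.2],[0,0,-0.4,0,0.2],[0,0,0,0,0.2]]]' 60
python3 -c "
from h import *
go(.571,-.377,.068,-5.1)"
```

```text
time: 6.7
tool_pos: [0.5712, -0.3788, 0.0805]
tcp_rot: [-0.001, 0.738, 0.674, -0.001]
force: [-3.1, -3.7, -7.9]
grip_width: 0.341
grip_force: 59.8
t 6.7 pos [ 0.5712 -0.3788  0.0805] yaw -5.17 shift cm [ 0.18 -0.04  1.25] roll -0.07 F [-3.1 -3.7 -7.9] grip 0.341 59.8
```

```bash
python3 -m crank '[[[0,0,-0.35,0,0.2],[0,0,0,0,0.2]]]'
python3 -c "
from h import *
f=np.radians(84.92);Y=np.array([-np.sin(f),np.cos(f)])
p=np.array(state()['tool_pos'])
q=p[:2]+.085*Y;go(q[0],q[1],p[2],-5.1)"
```

```text
time: 6.95
tool_pos: [0.5712, -0.3788, 0.0838]
tcp_rot: [-0.001, 0.738, 0.674, -0.001]
force: [-3.0, -4.1, -9.4]
grip_width: 0.345
grip_force: 59.9
t 6.95 pos [ 0.5712 -0.3788  0.0838] yaw -5.17 shift cm [-0.01 -8.5   0.02] roll -0.07 F [-3.  -4.1 -9.4] grip 0.345 59.9
```

```bash
python3 -m crank '[[[0,-1,0,0,0.2],[0,-1.5,0,0,0.2],[0,-1.5,0,0,0.2],[0,-1.5,0,0,0.2],[0,-1.5,0,0,0.2],[0,-1,0,0,0.2],[0,-0.5,0,0,0.2],[0,0,0,0,0.2]]]'
python3 -c "
from h import *
go(.4865,-.3712,.0838,-5.1)"
```

```text
time: 7.95
tool_pos: [0.4868, -0.3704, 0.0846]
tcp_rot: [-0.001, 0.738, 0.674, 0.0]
force: [-1.4, -0.1, -9.9]
grip_width: 0.344
grip_force: 60.1
t 7.95 pos [ 0.4868 -0.3704  0.0846] yaw -5.17 shift cm [-0.09 -0.02  0.08] roll -0.07 F [-1.4 -0.1 -9.9] grip 0.344 60.1
```

```bash
python3 -m crank '[[[0,-0.05,0,0,0.2],[0,0,0.5,0,0.2],[0,0,0.4,0,0.2],[0,0,0,0,0.2]]]' 40
python3 -c "
from h import *
go(.4865,-.3712,.0838,-5.1)"
python3 -m crank '[[[0,0,0,0,0.6],[0,0,0,0,0.8],[0,0,0,0,0.8],[0,0,-2.5,0,0.8],[0,0,-4,0,0.8]]]'
```

```text
time: 8.45
tool_pos: [0.4872, -0.3705, 0.0755]
tcp_rot: [-0.0, 0.738, 0.675, 0.0]
force: [0.4, 3.6, -7.0]
grip_width: 0.339
grip_force: 60.4
t 8.45 pos [ 0.4872 -0.3705  0.0755] yaw -5.16 shift cm [-0.08 -0.06 -0.83] roll -0.06 F [ 0.4  3.6 -7. ] grip 0.339 60.4
time: 9.07
tool_pos: [0.4863, -0.3706, 0.1405]
tcp_rot: [-0.001, 0.738, 0.674, -0.0]
force: [1.2, -0.8, 0.9]
grip_width: 0.797
grip_force: 0.0
```

```bash
python3 -m crank '[[[-1,-3.8,-3,0,1],[-1,-3.8,-3,0,1],[-1,-3.8,-3,0,1],[-1,-3.8,-2,0,1],[0,0,0,10.7,1],[0,0,0,10.7,1],[0,0,0,10.7,1],[0,0,0,10.7,1]]]'
python3 -m crank '[[[0,0,0,10.7,1],[0,0,0,10.7,1],[0,0,0,10.7,1],[0,0,0,10.7,1],[0,0,0,4.3,1],[0,0,0,0,1]]]'
python3 - <<'E'
from h import *
t=capture('top');s=capture('side')
for n,c in(('top',t),('side',s)):
    for th in('knob','nut','parts_cup','oil_bottle','gauge_block','guard'):
        print(n,th,[(np.round(r['extent'],1).tolist(),round(r['conf'],2)) for r in recognise(n,th)])
go(.6035,-.3236,.15,-95.1)
a=t['color'][90:280,230:400][...,::-1];b=s['color'][170:320,170:370][...,::-1]
r=lambda i:cv2.resize(i,(400,int(i.shape[0]*400/i.shape[1])),interpolation=cv2.INTER_CUBIC)
a,b=r(a),r(b);h=max(a.shape[0],b.shape[0]);p=lambda i:np.pad(i,((0,h-i.shape[0]),(0,0),(0,0)))
cv2.imwrite('pics/k2.png',np.hstack([p(a),p(b)]))
E
```

```text
time: 10.07
tool_pos: [0.3319, -0.3975, 0.2515]
tcp_rot: [0.001, 0.935, 0.356, 0.0]
force: [-0.2, -0.3, -0.7]
grip_width: 0.998
grip_force: 0.0
time: 10.82
tool_pos: [0.332, -0.3974, 0.2513]
tcp_rot: [0.001, 0.999, -0.044, 0.0]
force: [-0.7, 0.3, 0.3]
grip_width: 1.001
grip_force: 0.0
top knob []
top nut [([270.5, 130.5, 16.1, 18.0], 0.53)]
top parts_cup []
top oil_bottle [([369.6, 181.3, 19.7, 22.2], 0.88), ([268.4, 129.7, 18.7, 18.8], 0.62)]
top gauge_block [([369.4, 179.5, 19.5, 24.6], 0.63), ([360.1, 222.2, 18.1, 16.5], 0.5)]
top guard [([247.7, 154.9, 62.4, 44.5], 0.72)]
side knob []
side nut [([229.6, 226.6, 18.8, 23.6], 0.86)]
side parts_cup []
side oil_bottle []
side gauge_block []
side guard [([240.2, 220.7, 61.2, 55.2], 0.62)]
t 11.53 pos [ 0.332  -0.3971  0.2508] yaw -95.06 shift cm [26.4  -9.72 10.08] roll 0.04 F [-0.  -0.1 -0. ] grip 1.001 0.0
```

View pics/k2.png

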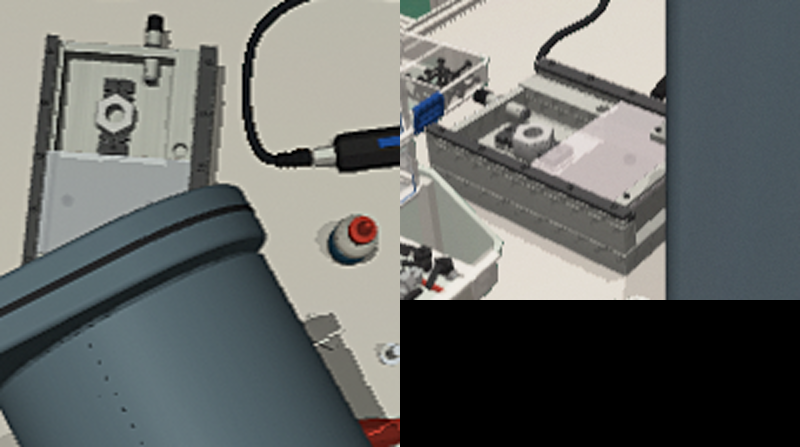

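The guard is fully open (plate now over the lower half of the base). The nut is exposed at top px (279,139) and side px (236,236), and the knob is hidden by the arm.

Run:
```python
from h import *
np.set_printoptions(precision=4,suppress=True)
t=capture('top');s=capture('side')
tp=(230+116.5/2.353-.3,90+115/2.353-.3);sp=(236.2,235.8)
print(at_z(t,*tp,.04),tri(t,tp,s,sp))
r=recognise('top','nut')[0]['extent'];print(r,at_z(t,r[0]+r[2]/2,r[1]+r[3]/2,.036))
# rails inner-edge directions & guard edge as yaw check
P=lambda a,b:(230+a/2.353-.3,90+b/2.353-.3)
for n,a,b in(('L rail',(47,36),(24,262)),('R rail',(217,46),(205,192)),('guard edge',(52,151),(190,163))):
    A,B=at_z(t,*P(*a),.05),at_z(t,*P(*b),.05);print(n,A,B,np.degrees(np.arctan2(*(B-A)[1::-1])))
```

```text
[ 0.6029 -0.3245  0.04  ] (array([ 0.6036, -0.3242,  0.0398]), np.float64(0.001335725903791212))
[268.5, 130.1, 16.4, 17.2] [ 0.604  -0.3193  0.036 ]
L rail [ 0.6687 -0.269   0.05  ] [ 0.4813 -0.2513  0.05  ] 174.59926826617684
R rail [ 0.6563 -0.4081  0.05  ] [ 0.5341 -0.3954  0.05  ] 174.046513275719
guard edge [ 0.5712 -0.2732  0.05  ] [ 0.5583 -0.3839  0.05  ] -96.63394008023427
```

```bash
python3 -m crank '[[[5.3,-2,0,0,0.53],[5.3,-2,0,0,0.53],[5.3,-2,2,0,0.53],[5.3,-2,3,0,0.53],[5.2,-1.8,5,0,0.53],[0,0,3,0,0.53],[0,0,0,0,0.53]]]' 40
python3 -c "
from h import *
go(.6033,-.324,.025,-95.3)"
```

```text
time: 12.55
tool_pos: [0.5924, -0.3235, 0.1259]
tcp_rot: [-0.002, 0.999, -0.044, -0.003]
force: [-0.8, 0.3, 0.7]
grip_width: 0.531
grip_force: 0.0
t 12.55 pos [ 0.5924 -0.3235  0.1259] yaw -95.01 shift cm [ 1.150e+00 -1.000e-02  1.008e+01] roll 0.29 F [-0.8  0.3  0.7] grip 0.531 0.0
```

```bash
python3 -m crank '[[[1,0,3,0.3,0.53],[0,0,0,0,0.53],[0,0,0,0,0.53]]]'
python3 - <<'E'
from h import *
go(.6033,-.324,.025,-95.3)
t=capture('top');save(t,'n1.png',(230,80,350,220),4)
E
```

```text
time: 12.92
tool_pos: [0.6038, -0.3271, 0.1016]
tcp_rot: [0.001, 0.999, -0.047, 0.001]
force: [0.1, -0.3, 0.2]
grip_width: 0.532
grip_force: 0.0
t 12.93 pos [ 0.6038 -0.3271  0.1016] yaw -95.4 shift cm [-0.1  -0.31  7.66] roll -0.1 F [ 0.1 -0.3  0.2] grip 0.532 0.0
```

View pics/n1.png

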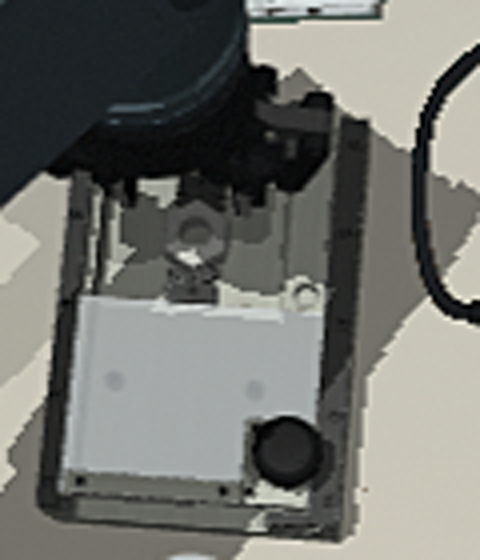

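The guard is open with the knob at top px (302,192). The open fingers straddle the nut at px (279,137), clear of both rails.

```bash
python3 -m crank '[[[-0.1,-0.3,0,0,0.53],[0,0,2.5,0,0.53],[0,0,2.5,0,0.53],[0,0,1.6,0,0.53],[0,0,0.9,0,0.53],[0,0,0,0,0.53]]]' 40
python3 -c "
from h import *
go(.6033,-.324,.025,-95.3)"
python3 -m crank '[[[0,0,0,0,0.4],[0,0,0,0,0.3],[0,0,0,0,0.2],[0,0,0,0,0.2],[0,0,0,0,0.2]]]' 40
python3 -c "
from h import *
go(.6033,-.324,.025,-95.3)"
```

```text
time: 13.72
tool_pos: [0.6028, -0.323, 0.0243]
tcp_rot: [-0.0, 0.999, -0.047, -0.0]
force: [-0.3, -0.6, 0.3]
grip_width: 0.532
grip_force: 0.0
t 13.72 pos [ 0.6028 -0.323   0.0243] yaw -95.37 shift cm [ 0.06  0.09 -0.07] roll -0.07 F [-0.3 -0.6  0.3] grip 0.532 0.0
time: 14.35
tool_pos: [0.6037, -0.3236, 0.0258]
tcp_rot: [0.001, 0.999, -0.047, 0.001]
force: [-0.5, -0.3, 5.2]
grip_width: 0.345
grip_force: 40.1
t 14.35 pos [ 0.6037 -0.3236  0.0258] yaw -95.37 shift cm [-0.04  0.04  0.08] roll -0.07 F [-0.5 -0.3  5.2] grip 0.345 40.1
```

```bash
python3 -m crank '[[[0,0,-1,0,0.2],[0,0,-2,0,0.2],[0,0,-3.5,0,0.2],[0,0,-4,0,0.2],[0,0,-2.5,0,0.2],[0,0,0,0,0.2]]]' 50
python3 -c "
from h import *
go(.42,-.3195,.155,-95.3)"
```

```text
time: 15.1
tool_pos: [0.6041, -0.3239, 0.1583]
tcp_rot: [0.002, 0.999, -0.047, 0.002]
force: [0.2, -0.2, -0.4]
grip_width: 0.338
grip_force: 50.5
t 15.1 pos [ 0.6041 -0.3239  0.1583] yaw -95.36 shift cm [-18.37   1.28   0.25] roll -0.06 F [ 0.2 -0.2 -0.4] grip 0.338 50.5
```

```bash
python3 -m crank '[[[-2,0.1,0,0,0.2],[-4,0.3,0,0,0.2],[-4.5,0.3,0,0,0.2],[-4,0.3,0,0,0.2],[-2.9,0.2,0,0,0.2],[-1,0.1,2,0,0.2],[0,0,2,0,0.2],[0,0,0,0,0.2]]]' 50
python3 - <<'E'
from h import *
go(.42,-.3195,.038,-95.3)
t=capture('top');s=capture('side')
a=t['color'][170:280,230:400][...,::-1];b=s['color'][180:320,210:430][...,::-1]
r=lambda i:cv2.resize(i,(400,int(i.shape[0]*400/i.shape[1])),interpolation=cv2.INTER_CUBIC)
a,b=r(a),r(b);h=max(a.shape[0],b.shape[0]);p=lambda i:np.pad(i,((0,h-i.shape[0]),(0,0),(0,0)))
cv2.imwrite('pics/c1.png',np.hstack([p(a),p(b)]))
for n in('top','side'):print([(np.round(q['extent'],1).tolist(),round(q['conf'],2)) for q in recognise(n,'parts_cup')])
E
```

```text
time: 16.1
tool_pos: [0.4169, -0.3171, 0.1123]
tcp_rot: [-0.002, 0.999, -0.047, -0.002]
force: [-0.3, 0.2, -0.5]
grip_width: 0.332
grip_force: 50.5
t 16.1 pos [ 0.4169 -0.3171  0.1123] yaw -95.39 shift cm [0.37 0.24 7.43] roll -0.09 F [-0.3  0.2 -0.5] grip 0.332 50.5
[([309.9, 244.4, 25.1, 24.0], 0.79), ([274.3, 236.9, 18.9, 17.3], 0.67)]
[]
```

View pics/c1.png

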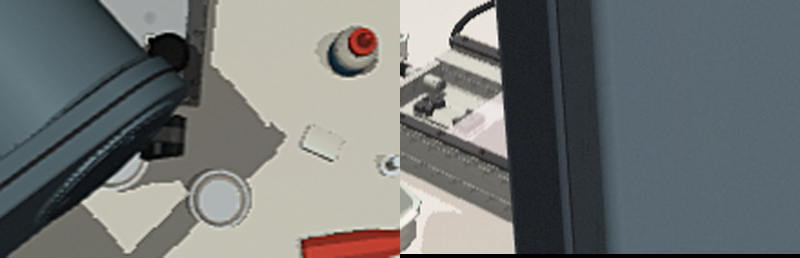

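The top view shows the finger at crop (165,135) over the large cup, whose edge is at (120,170). The small cup is at (220,198), to the right. Bottle and block are unmoved, and the side view shows the nest empty.

```bash
python3 -m crank '[[[0.35,0.2,2,0,0.2],[0,0,2.5,0,0.2],[0,0,2,0,0.2],[0,0,0.9,0,0.2],[0,0,0,0,0.2]]]' 50
python3 -c "
from h import *
go(.42,-.3195,.038,-95.3)"
```

```text
time: 16.92
tool_pos: [0.422, -0.3211, 0.0406]
tcp_rot: [-0.0, 0.999, -0.047, -0.0]
force: [0.1, 0.5, -0.7]
grip_width: 0.336
grip_force: 50.5
t 16.93 pos [ 0.422  -0.3211  0.0406] yaw -95.36 shift cm [-0.21 -0.14  0.26] roll -0.06 F [ 0.1  0.5 -0.7] grip 0.336 50.5
```

```bash
python3 -m crank '[[[-0.15,-0.1,0.2,0,0.2],[0,0,0,0,0.2],[0,0,0,0,0.6],[0,0,0,0,0.7],[0,0,0,0,0.7],[0,0,-2,0,0.7],[0,0,-4,0,0.7],[0,0,-5,0,0.7]]]'
python3 -m crank '[[[-2,5,-2,0,0.7],[-2,6,-1,0,0.7],[-2,5.9,-1,0,0.7],[-1,5.9,-1,0,0.7],[0,5.9,0,0,0.7],[0,5.9,0,0,0.7],[0,0,0,0,0.7]]]'
python3 - <<'E'
from h import *
go(.42,-.3195,.038,-95.3)
t=capture('top');s=capture('side')
for n in('top','side'):
  for th in('parts_cup','nut','knob'):print(n,th,[(np.round(q['extent'],1).tolist(),round(q['conf'],2)) for q in recognise(n,th)])
a=t['color'][90:280,230:400][...,::-1];b=s['color'][160:320,190:410][...,::-1]
r=lambda i:cv2.resize(i,(400,int(i.shape[0]*400/i.shape[1])),interpolation=cv2.INTER_CUBIC)
a,b=r(a),r(b);h=max(a.shape[0],b.shape[0]);p=lambda i:np.pad(i,((0,h-i.shape[0]),(0,0),(0,0)))
cv2.imwrite('pics/f1.png',np.hstack([p(a),p(b)]))
E
```

```text
time: 17.92
tool_pos: [0.4198, -0.3194, 0.1488]
tcp_rot: [-0.001, 0.999, -0.047, -0.001]
force: [0.6, -0.9, 0.6]
grip_width: 0.703
grip_force: 0.0
time: 18.8
tool_pos: [0.317, -0.6596, 0.1951]
tcp_rot: [-0.001, 0.999, -0.049, -0.001]
force: [0.7, 0.7, -0.2]
grip_width: 0.699
grip_force: 0.0
t 18.8 pos [ 0.317  -0.6596  0.1951] yaw -95.58 shift cm [  6.96 -34.82  15.75] roll -0.28 F [ 0.7  0.7 -0.2] grip 0.699 0.0
top parts_cup [([259.8, 218.6, 32.3, 34.9], 0.73), ([309.3, 244.6, 27.7, 24.1], 0.67)]
top nut [([268.5, 226.0, 15.7, 19.2], 0.65)]
top knob [([295.0, 184.4, 16.9, 17.4], 0.8)]
side parts_cup [([317.6, 262.3, 9.9, 35.4], 0.82)]
side nut []
side knob [([302.8, 206.4, 20.5, 20.8], 0.62)]
```

View pics/f1.png

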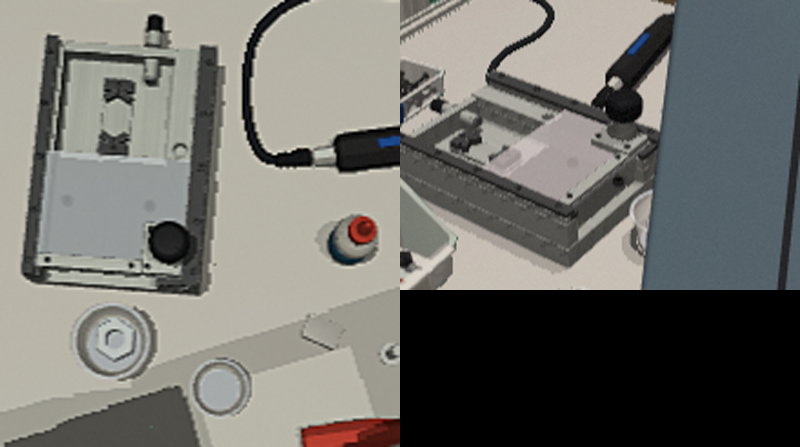

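The nut lies flat in the large cup at top px (279,234), the nest is empty, and the bottle and block are in place. The knob is at top px (302,193) and side px (313,217). I'll check its height to confirm the pin is home.

Run:
```python
from h import *
np.set_printoptions(precision=4,suppress=True)
t=capture('top');s=capture('side')
k,e=tri(t,(230+170/2.353-.3,90+242/2.353-.3),s,(190+225/1.818-.3,160+105/1.818-.3));print(k,e)
f=np.radians(84.92);Y=np.array([-np.sin(f),np.cos(f)]);k0=np.array([.5712,-.376]);print('travel',(k[:2]-k0)@Y)
for z in(.086,.092,.098):print(z,proj(s,[.4865,-.3695,z]))
```

```text
[ 0.4869 -0.3685  0.086 ] 0.001542995121990927
travel 0.08463046037597717
0.086 [313.5329 217.1091]
0.092 [313.5458 213.7885]
0.098 [313.5587 210.4437]
```

```bash
python3 -c "
from cell import sign_off;print(sign_off())"
```

```text
the job is handed in; nothing more can be done
None
```

The guard is locked open (knob back at 86 mm height, about 85 mm of travel), the nut lies in the upright larger cup, the oil bottle and steel block stayed where they were, and the job was handed in at about 19 s.

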